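Start the bench dust extraction

TASK

Get the dust extraction running, touching the controls only with closed fingers: first push the blast gate's plate by its upright tab until the round port is fully open, then press the raised end of the rocker on the isolator box fully down, and then press the larger of the two round buttons on the loose pendant all the way in and let it come back out. Keep to that order, do not press the small button, do not lift or shove the pendant, and leave everything else on the bench where it is.

Things in the scene. Friction and masses are not known exactly. Their poses are not given: they have to be found in the camera images.
- gate_frame: blast gate frame, a grey painted plate 160 (x) by 90 (y) by 10 mm fixed flat to the bench, two side rails along its x up to 18 mm high; origin at the centre of its underside, z up, x is the way the gate opens. The round port, 54 mm across, is centred at x = -35 mm.
- gate (a joint): slide of the bare aluminium gate plate (76 by 76 mm, its top 15 mm above the bench) along the frame's +x: 0 m = port covered, 0.065 m = end stop, port fully open. Starts nearly closed. It takes about 2.5 N to slide and stays where it is left.
- gate_tab (a point): on the plate's upright tab (44 mm wide along the frame's y, 6 mm thick, its top 50 mm above the bench): centre of the tab's face on the port side (the face that looks to the frame's -x), 32 mm above the bench; moves with the plate. Axes as the frame's. Pushing this face to the frame's +x opens the gate; the space behind it, above the plate, is free.
- isolator: isolator box, grey, 100 (x) by 75 (y) by 42 mm high, fixed to the bench; origin at the centre of its underside, z up. Its rocker lies along the box's x; the raised end when off is at +x.
- rocker (a joint): tilt of the black rocker (56 by 30 by 12 mm) on the isolator, pivot 47 mm above the bench at the box's centre: 0 rad = off (the +x end raised), 0.5 rad = fully on (the +x end down). Starts off. It takes about 2.5 N at the end, which sinks about 11 mm, and stays where it is left.
- rocker_press (a point): on the rocker's upper surface 22 mm from the pivot, near the end that is raised when off (about 58 mm above the bench when off, about 47 mm when on); moves with the rocker
- pendant: starter pendant, a loose grey plastic box 80 (x) by 150 (y) by 36 mm high, 0.9 kg, standing flat on the bench; origin at the centre of its underside, z up. The large button stands at y = +38 mm, the small one at y = -42 mm.
- start (a joint): travel of the large round button, black, 36 mm across: 0 m = out, 0.007 m = fully in; a spring returns it, about 6 N fully in
- start_top (a point): centre of the large button's top, 59 mm above the bench when out, 11 mm above the steel collar around it; moves with the button; z is up
- stop (a joint): travel of the small round button, black, 18 mm across, its top 58 mm above the bench: 0 m = out, 0.006 m = fully in; not to be pressed
- screwdriver: loose bystander: screwdriver, black handle, 190 mm long, lying; origin at the middle of its underside
- tin: loose bystander: steel tin, 38 mm across, 45 mm high; origin under its centre
- tape: loose bystander: grey tape measure lying flat, 70 by 66 by 36 mm; origin under its centre
- offcut: loose bystander: wooden offcut 70 by 160 by 40 mm; origin under its centre
- jar: loose bystander: glass jar, 64 mm across, 75 mm high; origin under its centre
- square: loose bystander: try square, dark wooden stock 22 by 120 by 18 mm (origin under its centre) and a steel blade 170 mm long along its +x
- wrench: loose bystander: steel wrench, 160 mm long, lying; origin at the middle of its underside
Mind the look-alikes: they are no part of the job. Leave any green or purple look-alike of the pendant alone.

How it is judged (in metres and radians):
On the way, in this order (a step that is already met when the one before it is completed fails the run):
1. the gate is pushed fully open (value of joint gate above 0.058 m), for 0.1 s.
2. the rocker is fully on (value of joint rocker above 0.42 rad), for 0.1 s.
3. the large button is pressed in (value of joint start above 0.0052 m), for 0.1 s.
4. the large button is out again (value of joint start below 0.0015 m), for 0.1 s.
At the end, for the whole second after the job is handed in: The gate is within 7 mm of its open stop (joint above 0.058 m), the rocker is on (above 0.42 rad), both buttons are out (below 1.5 mm), the pendant rests flat within 30 mm of where it stood, and no bystander has moved 30 mm (value of joint gate above 0.058 m and value of joint rocker above 0.42 rad and value of joint each of start, stop below 0.0015 m and height (world z) of pendant below 0.006 m and angle between pendant's own z axis and vertical below 0.05 rad and linear speed of pendant below 0.02 m/s and distance of each of screwdriver, tin, tape, offcut, jar, square, wrench, pendant from where it was at the start of the episode below 0.03 m); the robot touches nothing.
It fails at once if the rocker is tipped before the gate is open (value of joint rocker above 0.3 rad and value of joint gate below 0.055 m).
It fails at once if the large button is pressed before the gate is open and the rocker is on (value of joint start above 0.0035 m and (value of joint gate below 0.055 m or value of joint rocker below 0.4 rad)).
It fails at once if the small button is pressed (value of joint stop above 0.003 m).
It fails at once if the pendant is lifted, tipped or shoved 30 mm (height (world z) of pendant above 0.01 m or angle between pendant's own z axis and vertical above 0.15 rad or distance of pendant from where it was at the start of the episode above 0.03 m).
It fails at once if a bystander is moved 30 mm or lifted (distance of any of screwdriver, tin, tape, offcut, jar, square, wrench from where it was at the start of the episode above 0.03 m).
It also fails if it takes over 51 s, if anything falls off the work surface, if the arm or the gripper's body presses on something with over 40 N, if the wrist force passes 120 N, or if a joint passes its speed limit or range.

ROBOT

A 6-joint arm with a two-finger parallel gripper is mounted at the origin on the work surface. World frame = base frame: x ahead of the robot, y to its left, z up, the work surface at z = 0. Lengths are in m, angles in degrees, forces in N, time in s.
With the tool pointing down it reaches from about 0.25 to 0.725 m from the base axis. Payload 9.7 kg.
Tool frame: the origin (TCP) lies midway between the tips of the shut fingers; the grasp point (between the pads) lies bot.grasp_offset behind it (bot.grasp_offset is the distance from the TCP to the grasp point, in m); x points along the fingers, y is the direction in which the jaws open and shut, and the axes are right-handed (so a half turn about x gives the same grasp; the last joint's range is limited). The gripper opens to 85 mm and grips with 20 to 120 N. Pads are 22 mm wide; open, the fingers measure 114 mm over their backs; the gripper's body (76 mm by 85 mm) begins 54 mm behind the grasp point. The pads swing forward as they close: fully open they stand 13 mm farther back than shut.
Start: joints at [-67.494, 4.979, 10.078, 95.1, 0, 90], TCP at [0.211, -0.508, 0.231] pointing down, gripper open.
Joint ranges: [-179.16, 179.16], [-48.56, 103.87], [-65.8, 70.77], [-126.05, 130.52], [-82.76, 87.17], [-180, 180]. Speed limits (degrees/s): [127.2, 127.2, 147.25, 180, 180, 180].

INTERFACE

Orientations are given as [roll, pitch, yaw] about the fixed x, y, z axes, in that order (R = Rz(yaw) Ry(pitch) Rx(roll)).
In Python, from workcell import status, camera, bot gives the robot as it stands.
- The arm moves only by the shell command python3 -m jog 'ROWS' [OPENING] [FORCE]. ROWS is text: rows parted by semicolons, each of 4 numbers parted by spaces: the shift along the tool's x, y, z in mm, then the turn about the tool's x in degrees. A call has exactly 8 rows; each row is the pose to reach, as a shift and turn from the pose commanded when the call began, along the tool's axes at that moment; what a row does not reach only later rows make up. A row lasts 1/8 s, in which the tool goes at most 62.5 mm and 10.7 degrees, less where a joint would pass 70% of its speed; a pose out of reach is approached as far as the arm can. A call with a gripper value outside its range is refused whole. OPENING is the opening, from 0 (shut) to 1 (fully open), set as the call begins (- or left out, the last holds). The fingers move at their own pace and stop on an object; FORCE is the grip in N (left out, the last holds). Time passes only in rows, so rows that repeat a pose let the fingers close, or fill a call up. It gives the time, the measured TCP pose, the force and the opening at its end, in the units of the state.
- status.get_obs(): the state, without advancing time (a new reading comes with each control period).
- camera(name): name is "scene" or "top"; returns a dict with "color" (400x640x3 uint8, red, green, blue), "vfov" (degrees; the focal length in pixels is half the picture's height over the tangent of half this angle, whatever the lens; pixels are square), "cx", "cy" (the principal point, pixels), "rvec" (rotation vector, rad) and "tvec" (3), from world to camera coordinates, as OpenCV has them. Camera axes: x right, y down, z forward; pixel columns grow to the right and rows downward; lengths in m; the calibration is good to about 2 mm. A picture is of the moment at which its call begins. There is no depth.
- bot.job_done(): hands the job in, once; it reports no verdict.
The state is a dict: "time": time; "q": joint angles; "qd": joint speeds; "joint_efforts": joint torques, N m; "ee_pos": TCP position; "tcp_rot": TCP orientation; "wrist_force": force on the tool from outside, world axes, zero at the start; "torque": the same for the moment, N m; "opening": finger opening in m.
Only numpy, scipy, OpenCV 4.12 (cv2) and the standard library are available. Lean on these libraries where they do the work, as an engineer would, in place of code of your own. Each camera call takes 0.05 s, during which the arm holds its last target. There are 200 camera calls.

## Working session

There is one attempt and no reset: what is moved stays moved. The work goes in short steps, Python scripts to look and compute and a shell command to move; the robot and the scene stay as the last step left them, time stands still between calls to the robot, and variables do not carry over. Pictures are saved under pics/ and viewed, about 8 in all and at most 12, crops included, and the job is handed in when it is done.

```bash
mkdir -p pics; ls
python3 - <<'E'
from workcell import status,camera,bot
import cv2
o=status.get_obs();print(o['time'],o['ee_pos'],o['tcp_rot'],o['opening'],bot.grasp_offset)
for n in("scene","top"):
    c=camera(n);cv2.imwrite(f'pics/{n}0.png',c['color'][:,:,::-1]);print(n,c['vfov'],c['cx'],c['cy'],c['rvec'],c['tvec'],[k for k in c])
E
```

```text
pics
0.0 [ 0.21042157 -0.50788214  0.23057188] [-89.11442809  89.92090289 113.39123065] 0.08487881744847887 0.0187
scene 47.86485023826408 319.67818922521207 189.9509095462111 [ 1.67185233  1.66640095 -0.84210919] [-0.0822362 -0.2800267  1.5986547] ['color', 'vfov', 'cx', 'cy', 'rvec', 'tvec']
top 42.658254201163906 312.3885220265902 193.21812917819327 [ 2.19391309 -2.14895985  0.12754667] [0.05894988 0.54617429 1.33595038] ['color', 'vfov', 'cx', 'cy', 'rvec', 'tvec']
```

View pics/top0.png

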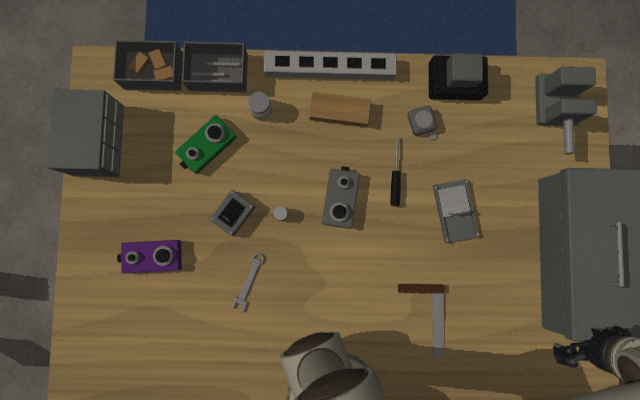

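View pics/scene0.png

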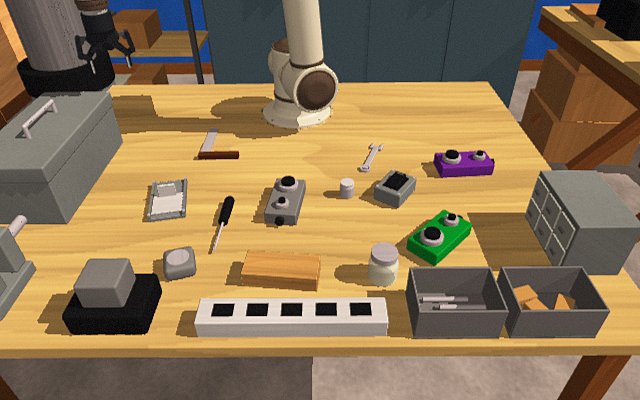

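The top view shows the gate at (457,211), the grey pendant at (341,197) with its large button at (339,211), and the isolator at (234,212). I'll zoom in on these.

```bash
cat > h.py <<'E'
import numpy as np,cv2
from workcell import status,camera,bot
def P(c):
    f=200/np.tan(np.radians(c['vfov']/2));K=np.array([[f,0,c['cx']],[0,f,c['cy']],[0,0,1]])
    return K,cv2.Rodrigues(np.array(c['rvec']))[0],np.array(c['tvec'])
def ray(c,uv,z):
    K,R,t=P(c);d=R.T@np.linalg.inv(K)@[uv[0],uv[1],1];o=-R.T@t
    return o+d*(z-o[2])/d[2]
def proj(c,p):
    K,R,t=P(c);q=K@(R@np.array(p)+t);return q[:2]/q[2]
E
python3 - <<'E'
import cv2,numpy as np
t=cv2.imread('pics/top0.png');s=cv2.imread('pics/scene0.png')
def cr(i,x,y,w,h):return cv2.resize(i[y:y+h,x:x+w],(260,290),interpolation=cv2.INTER_CUBIC)
a=np.hstack([cr(t,425,170,65,72),cr(t,309,160,65,72),cr(t,203,176,65,72)])
b=np.hstack([cr(s,137,168,65,72),cr(s,255,168,65,72),cr(s,364,155,65,72)])
cv2.imwrite('pics/z.png',np.clip(np.vstack([a,b])*1.3,0,255).astype('uint8'))
E
```

```text
(no output)
```

View pics/z.png

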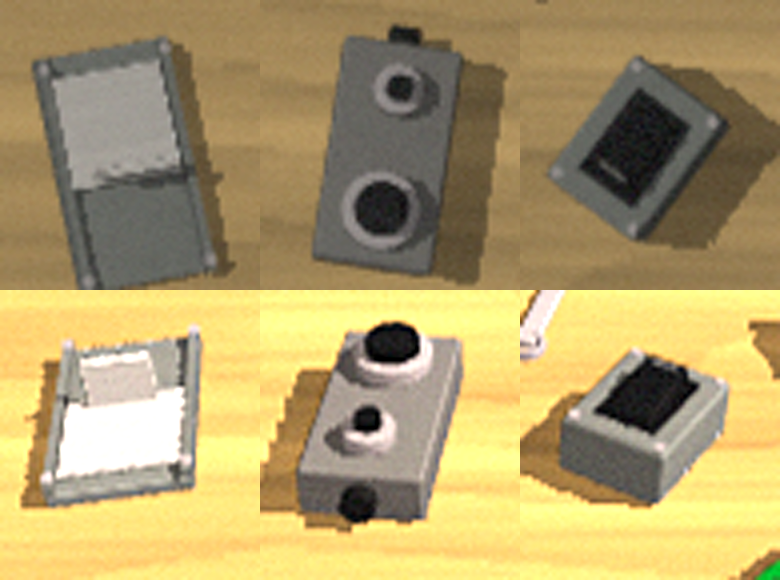

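Top row: the gate plate covers the upper (world +x) end, so the gate opens toward the robot. The isolator rocker's light mark is at its lower-left end. The large pendant button is at the lower end. I'll calculate positions from these.

Run:
```python
from h import *
ct,cs=camera('top'),camera('scene')
sx,sy=4,290/72
T=lambda k,u,v:((u-260*k)/sx+[425,309,203][k]-.0,v/sy+[170,160,176][k])
S=lambda k,u,v:((u-260*k)/sx+[137,255,364][k],(v-290)/sy+[168,168,155][k])
def tri(a,b):
    A=[]
    for c,uv in((ct,a),(cs,b)):
        K,R,t=P(c);M=K@np.c_[R,t];A.append(M)
    X=cv2.triangulatePoints(A[0],A[1],np.array(a,float).reshape(2,1),np.array(b,float).reshape(2,1));return (X[:3]/X[3]).ravel()
np.set_printoptions(precision=4,suppress=True)
def ang(d):return np.degrees(np.arctan2(d[1],d[0]))
g=np.array([ray(ct,T(0,*p),.018) for p in((35,65),(165,40),(215,268),(82,288))])
print('gate corners',g,'c',g.mean(0),'x-dir',ang((g[2]+g[3]-g[0]-g[1])),[np.linalg.norm(g[i]-g[i-1]) for i in range(4)])
g2=np.array([ray(cs,S(0,*p),.018) for p in((195,330),(68,343),(47,480),(190,460))]);print('scene',g2.mean(0))
pl=[ray(ct,T(0,*p),.015) for p in((52,85),(170,64),(78,190),(185,170))];print('plate',pl)
tabtop=[ray(cs,S(0,*p),.05) for p in((82,362),(152,350))];print('tab top scene',tabtop)
tabbot=[ray(cs,S(0,*p),.015) for p in((88,405),(158,398))];print('tab bot scene',tabbot)
i=np.array([ray(ct,T(2,*p),.042) for p in((637,58),(728,122),(637,240),(548,175))])
print('iso',i.mean(0),ang(i[3]+i[2]-i[0]-i[1]),[np.linalg.norm(i[k]-i[k-1]) for k in range(4)])
i2=np.array([ray(cs,S(2,*p),.042) for p in((637,350),(728,383),(660,450),(562,412))]);print('iso sc',i2.mean(0),i2)
for n,a,b in(('rk LL',(582,175),(648,355)),('rkL2',(632,205),(697,375)),('rk UR',(635,88),(597,398)),('rkU2',(692,118),(648,420))):print(n,tri(T(2,*a),S(2,*b)))
print('start',ray(ct,T(1,382,208),.059),ray(cs,S(1,392,341),.059),tri(T(1,382,208),S(1,392,341)))
print('stop',ray(ct,T(1,402,88),.058),ray(cs,S(1,368,417),.058))
o=status.get_obs();print(o['time'])
```

```text
gate corners [[ 0.5722 -0.2568  0.018 ]
 [ 0.591  -0.3449  0.018 ]
 [ 0.4391 -0.3766  0.018 ]
 [ 0.4241 -0.2874  0.018 ]] c [ 0.5066 -0.3164  0.018 ] x-dir -168.26232556236414 [np.float64(0.15123076301278116), np.float64(0.09013991326387154), np.float64(0.15514203126671694), np.float64(0.09044848484852769)]
scene [ 0.5095 -0.3138  0.018 ]
plate [array([ 0.5593, -0.2689,  0.015 ]), array([ 0.5752, -0.3491,  0.015 ]), array([ 0.4892, -0.286 ,  0.015 ]), array([ 0.5041, -0.3583,  0.015 ])]
tab top scene [array([ 0.511 , -0.3349,  0.05  ]), array([ 0.4984, -0.2929,  0.05  ])]
tab bot scene [array([ 0.5107, -0.3389,  0.015 ]), array([ 0.5037, -0.2946,  0.015 ])]
iso [0.4871 0.2791 0.042 ] 144.2196865747365 [np.float64(0.09540814713704235), np.float64(0.0735129077307445), np.float64(0.0964554621405635), np.float64(0.07235696267281767)]
iso sc [0.4892 0.2827 0.042 ] [[0.4343 0.2833 0.042 ]
 [0.4734 0.3384 0.042 ]
 [0.545  0.2835 0.042 ]
 [0.5042 0.2257 0.042 ]]
rk LL [0.4671 0.2996 0.0622]
rkL2 [0.4533 0.3    0.0331]
rk UR [0.5232 0.2635 0.0689]
rkU2 [0.5102 0.2605 0.0386]
start [ 0.495  -0.0008  0.059 ] [0.5045 0.0021 0.059 ] [ 0.4954 -0.0001  0.0525]
stop [ 0.5734 -0.0128  0.058 ] [ 0.5817 -0.0081  0.058 ]
0.2
```

```bash
cat >> h.py <<'E'
from scipy.spatial.transform import Rotation as Ro
def Rt(o): return Ro.from_euler('xyz',o['tcp_rot'],degrees=True).as_matrix()
def go(p):
    "shift in tool axes (mm) from measured pose to p"
    o=status.get_obs();print('shift tool mm',(Rt(o).T@(np.array(p)-o['ee_pos'])*1000).round(1))
def st():
    o=status.get_obs();R=Rt(o);print('t',o['time'],'pos',o['ee_pos'].round(4) if hasattr(o['ee_pos'],'round') else o['ee_pos'],'F',np.round(o['wrist_force'],1),'yaw of tool y',np.degrees(np.arctan2(R[1,1],R[0,1])).round(1),'z',np.degrees(np.arctan2(R[1,2],R[0,2])).round(1),'q',np.round(o['q'],1),'op',o['opening'])
E
python3 - <<'E'
from h import *
st();print(Rt(status.get_obs()).round(3))
go([.211,-.31,.231]);go([.54,-.308,.231]);go([.54,-.308,.12])
cs=camera('scene');ct=camera('top')
c=np.array([.488,.281,0])
for s in(1,-1):  # rocker: LL end raised (s=1) or UR raised
  d=np.array([np.cos(np.radians(144.2)),np.sin(np.radians(144.2)),0])
  for e,nm in((1,'LL'),(-1,'UR')):
    z=.047+.0058+s*e*.028*.25
    p=c+d*e*.027;p[2]=z
    a=proj(cs,p);b=proj(ct,p)
    print(s,nm,'scene zoom',((a[0]-364)*4+520,(a[1]-155)*4.03+290),'top zoom',((b[0]-203)*4+520,(b[1]-176)*4.03))
E
```

```text
t 0.2 pos [ 0.2105 -0.508   0.2309] F [-0.1  0.1 -0.4] yaw of tool y -67.5 z -157.5 q [-67.5   5.   10.1  95.1   0.   90. ] op 0.08543465425660306
[[-0.     0.383 -0.924]
 [ 0.001 -0.924 -0.383]
 [-1.    -0.001 -0.   ]]
shift tool mm [   0.  -182.7  -76.3]
shift tool mm [-1.00e-01 -5.86e+01 -3.81e+02]
shift tool mm [ 110.9  -58.5 -381. ]
1 LL scene zoom (np.float64(666.1237713870391), np.float64(354.9015859818006)) top zoom (np.float64(605.0202210009556), np.float64(178.83647453977431))
1 UR scene zoom (np.float64(624.5506635710512), np.float64(412.16804662068364)) top zoom (np.float64(659.2754242200695), np.float64(113.66035772080542))
-1 LL scene zoom (np.float64(664.058758971227), np.float64(372.41729934316)) top zoom (np.float64(608.4381111340351), np.float64(179.99631785118902))
-1 UR scene zoom (np.float64(626.3896542730129), np.float64(394.41431214079887)) top zoom (np.float64(656.4030478496608), np.float64(111.80971809685708))
```

The rocker's raised end is the lower-left one, toward the robot and to its left. I'll close the fingers and travel, yawing so that tool z lies along the opening direction.

```bash
python3 -m jog '0 -45 -19 3; 0 -90 -38 6; 0 -135 -57 9; 0 -178 -78 10.8; 0 -165 -130 10.8; 0 -145 -180 10.8; 0 -123 -230 10.8; 0 -101 -280 10.8' 0 40
python3 - <<'E'
from h import *
st();go([.54,-.308,.08]);go([.54,-.308,.026])
E
```

```text
time: 1.3
ee_pos: [0.4324, -0.3073, 0.2314]
tcp_rot: [124.6, 90.0, -43.7]
wrist_force: [-0.4, -0.8, -0.3]
opening: -0.0
t 1.3 pos [ 0.4324 -0.3073  0.2314] F [-0.4 -0.8 -0.3] yaw of tool y -78.3 z -168.3 q [-35.4   2.2   7.2  94.9  -0.  132.9] op -4.307634132645989e-05
shift tool mm [ 151.5   22.5 -105.2]
shift tool mm [ 205.5   22.5 -105.2]
```

```bash
python3 -m jog '0 8 -40 0; 0 16 -80 0; 0 22 -106 0; 50 22 -106 0; 100 22 -106 0; 135 22 -106 0; 150 22 -106 0; 160 22 -106 0'
python3 - <<'E'
from h import *
st()
a=camera('scene')['color'][150:230,110:230,::-1];b=camera('top')['color'][160:250,410:530,::-1]
cv2.imwrite('pics/g1.png',np.vstack([cv2.resize(a,(480,320),interpolation=2),cv2.resize(b,(360,270),interpolation=2)][:1]+[cv2.copyMakeBorder(cv2.resize(b,(360,270),interpolation=2),0,0,0,120,0)]))
E
```

```text
time: 2.3
ee_pos: [0.539, -0.3078, 0.0715]
tcp_rot: [139.3, 90.0, -29.0]
wrist_force: [0.5, 0.0, -0.0]
opening: -0.0001
t 2.3 pos [ 0.539  -0.3078  0.0715] F [ 0.5  0.  -0. ] yaw of tool y -78.3 z -168.3 q [-29.7  14.4   3.1  78.7   0.  138.6] op -6.95936242322596e-05
```

View pics/g1.png

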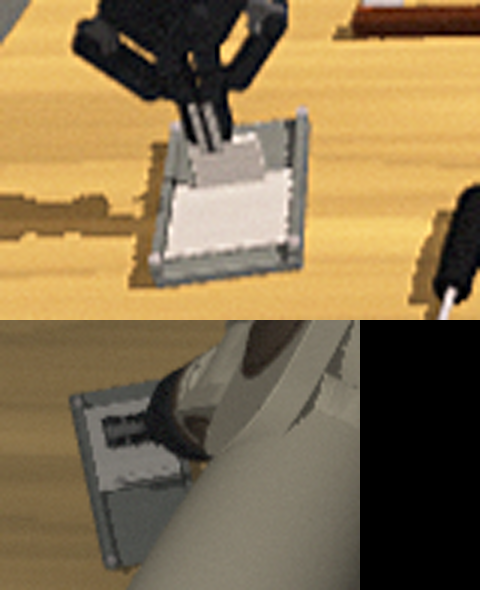

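Fingertips are at (212,145) in the crop, just on the port side of the tab and above the plate. I'll lower and push.

```bash
python3 -m jog '15 0 0 0; 30 0 0 0; 44 0 0 0; 44 0 6 0; 44 0 12 0; 44 0 18 0; 44 0 24 0; 44 0 30 0'; python3 -m jog '0 0 6 0; 0 0 12 0; 0 0 18 0; 0 0 24 0; 0 0 30 0; 0 0 36 0; 0 0 40 0; 0 0 44 0'
python3 - <<'E'
from h import *
st()
E
```

```text
time: 3.4
ee_pos: [0.5097, -0.314, 0.0279]
tcp_rot: [154.6, 89.9, -13.6]
wrist_force: [2.7, 0.9, 1.9]
opening: -0.0
time: 4.4
ee_pos: [0.4661, -0.3228, 0.0273]
tcp_rot: [134.3, 90.0, -34.0]
wrist_force: [2.0, -0.5, 2.9]
opening: -0.0002
t 4.4 pos [ 0.4661 -0.3228  0.0273] F [ 2.  -0.5  2.9] yaw of tool y -78.3 z -168.3 q [-34.7   8.3  -8.9  72.8   0.  133.6] op -0.0002449958769942585
```

```bash
python3 -m jog '0 0 3 0; 0 0 6 0; 0 0 9 0; 0 0 11 0; 0 0 13 0; 0 0 14 0; 0 0 15 0; 0 0 15 0'; python3 -m jog '0 0 1 0; 0 0 2 0; 0 0 3 0; 0 0 4 0; 0 0 4 0; 0 0 4 0; 0 0 4 0; 0 0 4 0'
```

```text
time: 5.4
ee_pos: [0.4598, -0.3241, 0.0277]
tcp_rot: [179.4, 89.1, 11.4]
wrist_force: [47.2, 8.9, -16.8]
opening: 0.0001
time: 6.4
ee_pos: [0.4595, -0.3241, 0.0278]
tcp_rot: [179.5, 88.6, 11.6]
wrist_force: [66.7, 13.2, -25.5]
opening: -0.0001
```

A hard stop at a force of 47 N and more. I'll back off, lift and check.

```bash
python3 -m jog '0 0 -10 0; 0 0 -20 0; 0 0 -30 0; -30 0 -34 0; -70 0 -34 0; -110 0 -34 0; -150 0 -34 0; -170 0 -34 0';  python3 - <<'E'
from h import *
st();c=camera('scene')
cv2.imwrite('pics/g2.png',cv2.resize(c['color'][130:240,110:270,::-1],(640,440),interpolation=2))
ct=camera('top');print(proj(ct,[.4,-.2,.2]))
E
```

```text
time: 7.4
ee_pos: [0.4811, -0.3201, 0.1996]
tcp_rot: [124.8, 89.9, -43.6]
wrist_force: [-0.7, -1.2, 0.2]
opening: -0.0001
t 7.4 pos [ 0.4811 -0.3201  0.1996] F [-0.7 -1.2  0.2] yaw of tool y -78.3 z -168.3 q [-33.6   8.2  10.1  91.8  -0.  134.7] op -0.0001321011853774676
[429.10824581 250.21831497]
```

View pics/g2.png

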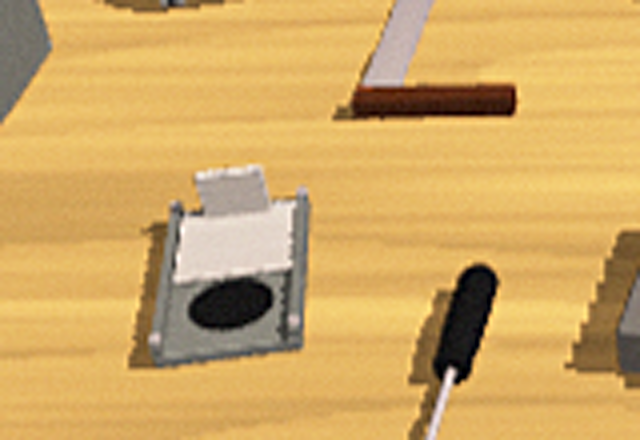

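The crop shows the port as a full dark ellipse at (230,303), with the plate clear of it: the gate is open. Next is the rocker.

```bash
python3 - <<'E'
from h import *
go([.4677,.2956,.2])
E
python3 -m jog '0 -40 0 -6; 0 -95 -5 -12; 0 -150 -12 -18; 0 -205 -20 -24; 0 -260 -30 -30; 0 -315 -40 -36; 0 -370 -50 -42.5; 0 -420 -62 -42.5'
python3 - <<'E'
from h import *
st();go([.4677,.2956,.08])
E
```

```text
shift tool mm [  -1.6 -606.  -111.1]
time: 8.5
ee_pos: [0.4557, 0.1058, 0.196]
tcp_rot: [-33.1, 89.9, -158.8]
wrist_force: [0.7, -0.2, -0.1]
opening: 0.0004
t 8.5 pos [0.4557 0.1058 0.196 ] F [ 0.7 -0.2 -0.1] yaw of tool y -35.7 z -125.7 q [ 13.1  -6.7  -5.4  91.4  -0.  138.8] op 0.00037968782438414084
shift tool mm [ 115.9 -101.  -161.3]
```

```bash
python3 -m jog '0 -25 -40 0; 0 -50 -80 0; 0 -75 -120 0; 0 -101 -161 0; 40 -101 -161 0; 80 -101 -161 0; 105 -101 -161 0; 112 -101 -161 0'
python3 - <<'E'
from h import *
st();c=camera('scene');t=camera('top')
a=cv2.resize(c['color'][135:225,340:450,::-1],(440,360),interpolation=2);b=cv2.resize(t['color'][165:255,190:290,::-1],(400,360),interpolation=2)
cv2.imwrite('pics/r1.png',np.hstack([a,b][:1]+[b[:,:360]]))
E
```

```text
time: 9.5
ee_pos: [0.4674, 0.2929, 0.0823]
tcp_rot: [-20.6, 89.7, -146.4]
wrist_force: [-0.4, -0.4, 0.5]
opening: -0.0001
t 9.5 pos [0.4674 0.2929 0.0823] F [-0.4 -0.4  0.5] yaw of tool y -35.8 z -125.8 q [ 32.1   5.2  -6.2  78.9  -0.  157.9] op -9.868830117623685e-05
```

View pics/r1.png

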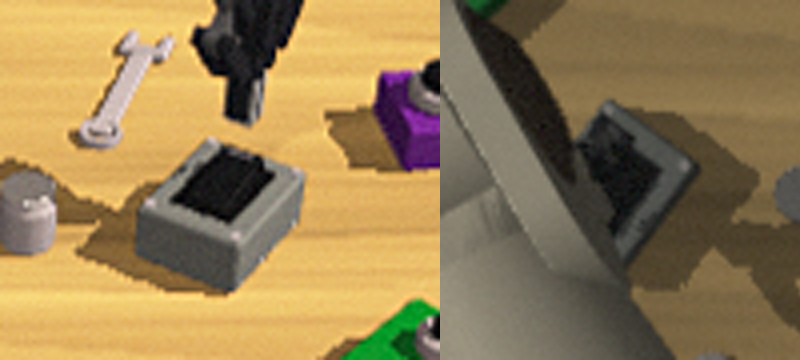

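The tip, at (240,118) in the crop, is above the raised far end at about (243,150). Pressing.

```bash
python3 -m jog '8 0 0 0; 16 0 0 0; 22 0 0 0; 24 0 0 0; 26 0 0 0; 28 0 0 0; 29 0 0 0; 30 0 0 0';python3 -m jog '1 0 0 0; 2 0 0 0; 3 0 0 0; 4 0 0 0; 4 0 0 0; 4 0 0 0; 4 0 0 0; 4 0 0 0'
```

```text
time: 10.6
ee_pos: [0.4688, 0.2941, 0.0555]
tcp_rot: [-166.7, 90.0, 67.5]
wrist_force: [-2.0, 1.3, 3.1]
opening: -0.0
time: 11.6
ee_pos: [0.4688, 0.2939, 0.0513]
tcp_rot: [130.5, 90.0, 4.7]
wrist_force: [-2.8, 2.4, 2.8]
opening: -0.0002
```

```bash
python3 -m jog '1 0 0 0; 2 0 0 0; 3 0 0 0; 4 0 0 0; 4 0 0 0; 4 0 0 0; 4 0 0 0; 4 0 0 0';python3 -m jog '1 0 0 0; 2 0 0 0; 3 0 0 0; 4 0 0 0; 4 0 0 0; 4 0 0 0; 4 0 0 0; 4 0 0 0'
```

```text
time: 12.6
ee_pos: [0.4686, 0.2941, 0.0484]
tcp_rot: [-164.2, 89.9, 70.0]
wrist_force: [-7.6, 1.5, 13.2]
opening: -0.0003
time: 13.6
ee_pos: [0.4689, 0.2943, 0.0477]
tcp_rot: [165.5, 89.8, 39.7]
wrist_force: [-16.9, -4.6, 38.4]
opening: -0.0
```

Hard stop at z 47.7 mm with 38 N. I'll lift, move toward the pendant and check.

```bash
python3 - <<'E'
from h import *
go([.48,.0,.16])
E
python3 -m jog '-15 0 0 0; -50 0 0 0; -90 0 0 0; -125 0 0 0; -125 30 40 0; -125 60 80 0; -125 90 120 0; -125 120 160 0'
python3 - <<'E'
from h import *
st();c=camera('scene');t=camera('top')
a=cv2.resize(c['color'][135:225,340:450,::-1],(440,360),interpolation=2);b=cv2.resize(t['color'][165:255,190:280,::-1],(360,360),interpolation=2)
cv2.imwrite('pics/r2.png',np.hstack([a,b]))
go([.497,0,.16])
E
```

```text
shift tool mm [-112.9  181.1  231.9]
time: 14.6
ee_pos: [0.4725, 0.0919, 0.1679]
tcp_rot: [37.3, 89.9, -88.5]
wrist_force: [0.3, -0.2, 0.4]
opening: -0.0002
t 14.6 pos [0.4725 0.0919 0.1679] F [ 0.3 -0.2  0.4] yaw of tool y -35.8 z -125.8 q [ 1.100e+01 -5.200e+00 -7.100e+00  8.810e+01 -1.000e-01  1.368e+02] op -0.00015697860300473875
shift tool mm [ 8.3 72.6 58.2]
```

View pics/r2.png

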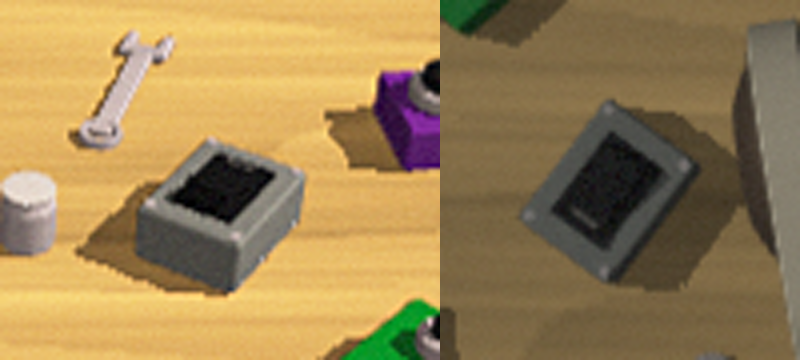

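The rocker's far edge has dropped: there is now a visible gap at (235,155), and the near end is raised. On to the large button.

```bash
python3 -m jog '0 20 15 0; 0 40 32 0; 0 58 46 0; 0 72 58 0; 30 72 58 0; 60 72 58 0; 77 72 58 0; 84 72 58 0'
python3 - <<'E'
from h import *
st();c=camera('scene');t=camera('top')
a=cv2.resize(c['color'][140:230,240:350,::-1],(440,360),interpolation=2);b=cv2.resize(t['color'][150:240,300:390,::-1],(360,360),interpolation=2)
cv2.imwrite('pics/b1.png',np.hstack([a,b]))
E
```

```text
time: 15.7
ee_pos: [0.4967, 0.0048, 0.0835]
tcp_rot: [-45.5, 89.9, -171.3]
wrist_force: [-0.2, 0.2, 0.7]
opening: -0.0
t 15.7 pos [0.4967 0.0048 0.0835] F [-0.2  0.2  0.7] yaw of tool y -35.8 z -125.8 q [  0.6  -2.5 -13.9  78.7  -0.  126.3] op -7.761519314125649e-06
```

View pics/b1.png

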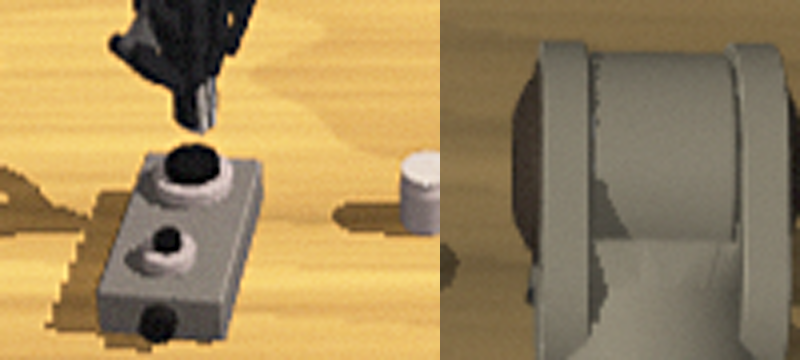

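The tip, at (200,130), is above the large button at (193,163). Pressing straight down.

```bash
python3 -m jog '8 0 0 0; 16 0 0 0; 22 0 0 0; 25 0 0 0; 27 0 0 0; 29 0 0 0; 31 0 0 0; 31 0 0 0';python3 -m jog '0 0 0 0; 1 0 0 0; 2 0 0 0; 2 0 0 0; 2 0 0 0; 2 0 0 0; 2 0 0 0; 2 0 0 0'
```

```text
time: 16.8
ee_pos: [0.4969, 0.0047, 0.0534]
tcp_rot: [-61.4, 90.0, 172.8]
wrist_force: [-3.8, 0.4, 5.4]
opening: 0.0004
time: 17.8
ee_pos: [0.497, 0.0048, 0.052]
tcp_rot: [124.6, 90.0, -1.2]
wrist_force: [-5.9, -0.6, 8.7]
opening: -0.0002
```

```bash
python3 -m jog '1 0 0 0; 2 0 0 0; 2 0 0 0; 2 0 0 0; 2 0 0 0; 2 0 0 0; 2 0 0 0; 2 0 0 0'; python3 -m jog '-5 0 0 0; -12 0 0 0; -25 0 0 0; -50 0 0 0; -80 0 0 0; -110 0 0 0; -140 0 0 0; -150 0 0 0'; python3 -m jog '0 -40 -10 0; 0 -80 -20 0; 0 -120 -30 0; 0 -150 -40 0; 0 -170 -50 0; 0 -180 -50 0; 0 -180 -50 0; 0 -180 -50 0'
python3 - <<'E'
from h import *
st();c=camera('scene');t=camera('top')
cv2.imwrite('pics/f.png',np.vstack([cv2.resize(c['color'][:,:,::-1],(480,300)),cv2.resize(t['color'][:,:,::-1],(480,300))]))
for n,i,c in(('scene',0,c),('top',0,t)):
    d=cv2.absdiff(c['color'][:,:,::-1],cv2.imread(f'pics/{n}0.png')).max(2)
    k,_,s,ce=cv2.connectedComponentsWithStats((d>40).astype('uint8'))
    print(n,[tuple(map(int,x)) for x in s[1:] if x[4]>12])
E
```

```text
time: 18.8
ee_pos: [0.4972, 0.0048, 0.0517]
tcp_rot: [127.9, 89.9, 2.1]
wrist_force: [-11.7, -0.5, 24.3]
opening: 0.0002
time: 19.8
ee_pos: [0.4978, 0.0047, 0.2013]
tcp_rot: [125.8, 89.8, 0.0]
wrist_force: [0.3, 0.2, -1.6]
opening: -0.0001
time: 20.8
ee_pos: [0.3805, 0.1501, 0.1991]
tcp_rot: [19.4, 90.0, -106.4]
wrist_force: [0.6, -0.2, -0.2]
opening: 0.0
t 20.8 pos [0.3805 0.1501 0.1991] F [ 0.6 -0.2 -0.2] yaw of tool y -35.8 z -125.8 q [ 21.5 -14.8 -11.9  92.9  -0.  147.4] op 2.04219449732314e-05
scene [(74, 0, 8, 11, 42), (75, 0, 60, 74, 1731), (262, 0, 114, 127, 6790), (335, 41, 25, 6, 90), (104, 84, 195, 113, 7840), (285, 89, 8, 11, 23), (41, 91, 42, 6, 157), (112, 103, 3, 9, 18), (199, 151, 22, 4, 37), (395, 171, 11, 7, 42), (151, 197, 32, 18, 410)]
top [(438, 186, 31, 24, 501), (444, 211, 31, 27, 563), (216, 221, 110, 179, 6401), (353, 248, 209, 106, 7773), (291, 271, 8, 5, 20), (296, 280, 8, 8, 26), (290, 288, 6, 10, 32), (235, 302, 5, 7, 17), (553, 326, 79, 72, 2299), (326, 330, 189, 64, 6162), (617, 340, 23, 26, 225), (297, 350, 18, 37, 80), (612, 352, 3, 12, 17), (338, 356, 35, 25, 416), (295, 372, 45, 28, 675), (351, 383, 8, 5, 19), (368, 385, 10, 15, 35), (444, 389, 7, 8, 14), (620, 390, 20, 10, 135), (338, 392, 18, 8, 74)]
```

View pics/f.png

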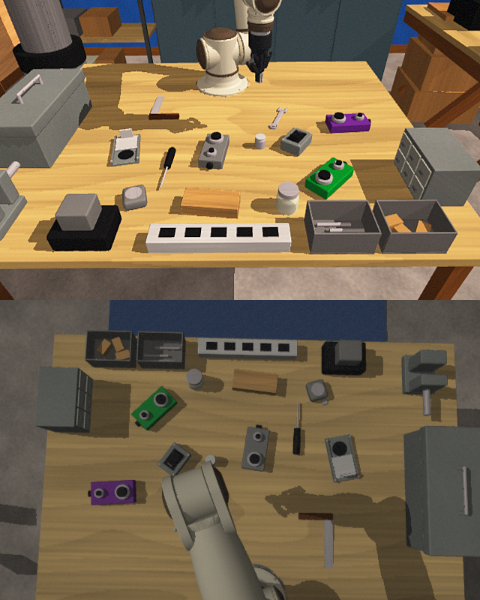

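The gate is open, the rocker is tipped and the pendant hasn't moved; there is no difference from the first picture around it. Nothing is touching the robot. Handing in.

```bash
python3 -c "
from workcell import bot
print(bot.job_done())"
```

```text
the job is handed in; nothing more can be done
None
```

I did the three steps in the required order with the fingers closed, then handed the job in at about 21 s. No verdict was reported, so the joint values below are inferred from contact forces and pictures.

- **Gate:** I pushed it by its tab to a hard stop. The force rose to about 47 N, then 67 N on one further step. The picture afterwards showed the port as a full, uncovered ellipse.
- **Rocker:** I pressed the raised end to a hard stop at z = 47.7 mm (38 N). The picture afterwards showed that end down.
- **Large button:** I pressed it until the fingertips were at z = 51.7 mm, which is about 7 mm of travel, at 24 N. I then released it straight up.

**Last checks:** The final pictures showed no change around the pendant, and the large button was back out. Nothing else on the bench showed movement beyond arm and shadow changes, though the arm hid part of the top view. The wrist force was about zero, so the robot was touching nothing.

**Disagreement:** The two cameras differed by about 9 mm on the large button's position. I used a point close to the top camera's value and confirmed it from near before pressing.

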